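# Swap the sample at the base-inspection camera

### The arm

A 6-joint arm with a two-finger parallel gripper is mounted at the origin on a cart in front of the work surface, level with it; the furniture and walls round the work are solid. World frame = base frame: x ahead of the robot, y to its left, z up, the work surface at z = 0. Lengths are in m, angles in degrees, forces in N, time in s.
With the tool pointing down it reaches from about 0.3 to 0.85 m from the base axis. Payload 5.4 kg.
Tool frame: the origin (TCP) lies between the finger pads; the fingertips stand 25 mm ahead of it and the grasp point (between the pads) lies 6 mm ahead of it; z points along the fingers, y is the direction in which the jaws open and shut (so a half turn about z gives the same grasp; the last joint's range is limited). The gripper opens to 85 mm and grips with 20 to 120 N. Pads are 22 mm wide; open, the fingers measure 114 mm over their backs; the gripper's body (76 mm by 85 mm) begins 54 mm behind the grasp point. The pads swing forward as they close: fully open they stand 13 mm farther back than shut.
Start: joints at [54.024, 9.076, 91.501, -0, 79.423, -12.038], TCP at [0.233, 0.526, 0.256] pointing down, gripper open.
Joint ranges: [-166.64, 166.64], [-54.1, 131.32], [10.49, 154.53], [-73.88, 253.88], [9.74, 151.15], [-171.62, 171.62]. Speed limits (degrees/s): [147.25, 147.25, 180, 180, 180, 180].

### API

Orientations are given as [roll, pitch, yaw] about the fixed x, y, z axes, in that order (R = Rz(yaw) Ry(pitch) Rx(roll)).
In Python, from plant import robot gives the robot as it stands.
- The arm moves only by the tool carry_out, never from a script. Its argument "rows" is a list of rows, each a list of 3 entries, a list of its own where there are three numbers: the shift along the tool's x, y, z in m, then the turn, a rotation vector about the tool's x, y, z in degrees, then the opening, from 0 (shut) to 1 (fully open). A call has 1 to 8 rows; each row shifts and turns the commanded pose from where the row before left it, along the tool's axes as they then stand; what a row does not reach is not made up. A row lasts 1/8 s, in which the tool goes at most 62.5 mm and 10.7 degrees, less where a joint would pass 70% of its speed; a pose out of reach is approached as far as the arm can. A call is refused whole if a number of a shift passes 0.0625 or a number of a turn 10.7, either way. A call with a gripper value outside its range is refused whole. The fingers move at their own pace and stop on an object; "grip_force" is the grip in N (left out, the last holds). Time passes only in rows, so rows that do not move let the fingers close. It gives the time, the measured TCP pose, the force and the opening at its end, in the units of the state.
- robot.get_obs(): the state, without advancing time (a new reading comes with each control period).
- robot.snapshot(name): name is "scene" or "top"; returns a dict with "pixels" (384x512x3 uint8, red, green, blue), "z_map" (384x512 float32, m along the optical axis (not along the pixel's ray), 0 where there is no reading), "camera_matrix" (3x3 intrinsics, pixels), "xyz" and "rotation" of the camera in the world. Camera axes: x right, y down, z forward; pixel columns grow to the right and rows downward; lengths in m; the calibration is good to about 2 mm. A picture is of the moment at which its call begins.
- robot.finish_job(): hands the job in, once; it reports no verdict.
The state is a dict: "t": time; "qpos": joint angles; "joint_velocities": joint speeds; "effort": joint torques, N m; "position": TCP position; "eef_rot": TCP orientation; "wrist_force": force on the tool from outside, world axes, zero at the start; "moment": the same for the moment, N m; "opening": finger opening in m.
Only numpy, scipy, OpenCV 4.12 (cv2) and the standard library are available. Lean on these libraries where they do the work, as an engineer would, in place of code of your own. Each camera call takes 0.05 s, during which the arm holds its last target.

### The job

The wide jar standing alone on the worktop has been inspected: put it back upright, fully home, in the vacant pocket of the rack (the one with the felt pad showing) and let go of it. Then take the small slim jar, the next sample, out of the rack and hold it in the air for the camera: base towards the lens and square to it, centred on the lens axis, with the base about 10 cm from the lens. Finish holding it still there; leave the other wide jar in its pocket and do not knock the camera.

Things in the scene. Friction and masses are not known exactly. Their poses are not given: they have to be found in the camera images.
- rack: Fixed plain metal rack, 64 x 224 x 20 mm, its top 20 mm above the worktop. Origin: centre of its underside. Its y axis runs along the row of three equal round pockets, at y = -70, 0 and +70 mm; each is 44 mm in diameter and 15 mm deep (pocket floor 5 mm above the worktop), z up. Any of the three can be the vacant one.
- pad_center (a point): Centre of the vacant pocket's floor, 5 mm above the worktop, where a thin grey felt pad (38 mm across, 0.8 mm, soft: it carries nothing) shows. z up.
- done_center (a point): The inspected jar: closed white wide jar with a ribbed cap, round, 40 mm in diameter, 48 mm high (cap: the upper 10 mm, 38 mm across), about 0.1 kg, standing alone on the worktop. Point: its centre, 24 mm above its base; z towards its cap.
- other_center (a point): A second wide jar, same as the inspected one, 40 mm in diameter and 48 mm high, in a pocket of the rack; it stays there. Point: its centre, 24 mm above its base; z towards its cap.
- next_center (a point): The next sample: closed small slim white jar with a ribbed cap, round, 33 mm in diameter, 44 mm high (cap: the upper 9 mm, about 33 mm across), about 0.08 kg, standing loosely in a pocket of the rack, its upper 29 mm above the rack's top. Point: its centre, 22 mm above its base; z towards its cap.
- next_base (a point): Centre of the small slim jar's base (underside); z towards its cap.
- camera: Fixed inspection camera on a grey foot plate of 110 x 90 mm, with a ring light (64 mm across) round the lens. Origin: on the worktop under it. It faces along its own -x, roughly towards the robot, with the lens slanted up, 35 degrees from vertical. Highest part about 125 mm above the worktop.
- lens (a point): Centre of the front of the camera's lens, 105 mm above the worktop; its z axis is the lens axis, pointing out of the lens (up and towards the robot, 35 degrees from vertical).
- focus (a point): The point on the lens axis 100 mm in front of the lens, 187 mm above the worktop, where the centre of the presented jar's base belongs; its z axis is the lens axis pointing away from the lens (the jar's z, base to cap, points the same way).

How it is judged:
By the outcome, as a careful person would: the job done as asked, in the order asked, and still so for the second after the job is handed in, while the arm keeps its last pose, push and grip.
It also fails if it takes over 42 s, if anything falls off the work surface, if the arm or the gripper's body presses on something with over 40 N, if the wrist force passes 120 N, or if a joint passes its speed limit or range.

## Working session

There is one attempt and no reset: what is moved stays moved. The work goes in short steps, Python scripts to look and compute and a tool call to move; the robot and the scene stay as the last step left them, time stands still between calls to the robot, and variables do not carry over. Pictures are saved under pics/ and viewed, and the job is handed in when it is done.

Besides the shell and the picture viewer there is one more tool, called as a command line: name --argument value ..., lists and objects as JSON in quotes. carry_out: Moves the arm, as the interface text tells. Its arguments: {"type":"object","properties":{"rows":{"type":"array","items":{"type":"array"}},"grip_force":{"type":"number"}},"required":["rows"]}

```bash
ls; mkdir -p pics
python3 - <<'E'
from plant import robot
import cv2,numpy as np
print(robot.get_obs())
for n in("scene","top"):
    s=robot.snapshot(n); cv2.imwrite(f"pics/{n}0.png",s["pixels"][:,:,::-1]); np.savez(f"{n}0.npz",**s)
    print(n,s["camera_matrix"],s["xyz"],s["rotation"])
E
```

```text
pics
{'t': 0.0, 'qpos': array([ 5.40244147e+01,  9.11312244e+00,  9.15742949e+01,  7.39569049e-04,
        7.94228801e+01, -1.20386963e+01]), 'joint_velocities': array([-0.07729922,  0.00033108, -0.07920706,  0.07077217,  0.08049133,
       -0.08087624]), 'effort': array([ 8.36032414e-04, -3.95974767e+01, -3.31440318e+01, -2.35442812e-06,
        8.09741439e-03, -2.94605820e-05]), 'position': array([0.23297821, 0.52506636, 0.25529368]), 'eef_rot': array([-1.79892280e+02, -2.37157159e-02,  1.56062952e+02]), 'wrist_force': array([ 0.07863968,  0.43737583, -0.46439004]), 'moment': array([0.00956183, 0.00441605, 0.01709277]), 'opening': 0.08581783159879532}
scene [[453.62400447   0.         263.43687354]
 [  0.         453.62400447 193.94062437]
 [  0.           0.           1.        ]] [-0.30048371 -0.24073067  0.7756537 ] [-1.23363852e+02 -1.04517479e-02 -6.43836104e+01]
top [[481.31568928   0.         255.35089598]
 [  0.         481.31568928 187.84324928]
 [  0.           0.           1.        ]] [0.40186861 0.17914574 1.01578747] [-167.92302074    0.38192849  -90.44132335]
```

View pics/scene0.png

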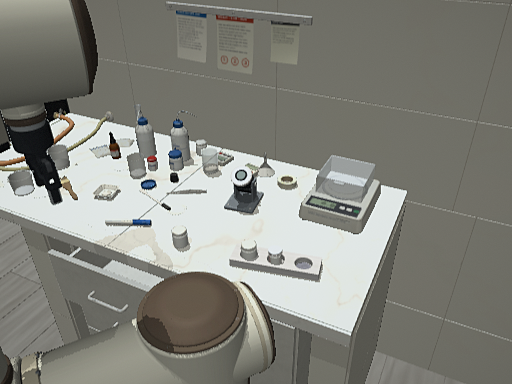

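View pics/top0.png

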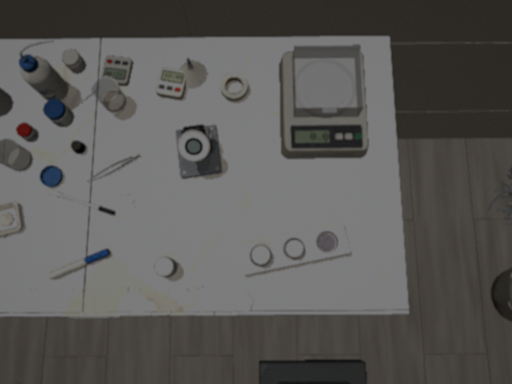

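In the scene picture the lone jar is at (180,238), the rack runs from (235,262) to (320,272), and the camera is at (243,190). In the top picture the lone jar is at (166,267), the other wide jar at (261,255), the slim jar at (294,248), the vacant pocket at (327,241) and the lens at (194,147). Next I'll measure these from depth.

```bash
cat > h.py <<'E'
import numpy as np,cv2
from scipy.spatial.transform import Rotation as R
def world(s):
    K=s["camera_matrix"];z=s["z_map"];v,u=np.mgrid[:z.shape[0],:z.shape[1]]
    P=np.stack([(u-K[0,2])/K[0,0]*z,(v-K[1,2])/K[1,1]*z,z],-1)
    Rm=R.from_euler('xyz',s["rotation"],degrees=True).as_matrix()
    return P@Rm.T+s["xyz"]
def load(n):
    d=dict(np.load(n)); return d
E
python3 - <<'E'
from h import *
for n in("top","scene"):
    s=load(n+"0.npz");W=world(s)
    print(n)
    for (u,v) in {"top":[(166,267),(261,255),(294,248),(327,241),(194,147),(220,200),(310,242),(205,147),(200,300),(130,200)],"scene":[(180,231),(249,243),(275,251),(302,263),(241,175),(200,270)]}[n]:
        print((u,v),W[v,u].round(4))
    if 1:
        c={"top":(140,120,230,180),"scene":(150,150,190,140)}[n]
        im=s["pixels"][c[1]:c[1]+c[3],c[0]:c[0]+c[2],::-1]
        im=cv2.resize(im,None,fx=3.4 if n=="top" else 4.2,fy=3.4 if n=="top" else 4.2,interpolation=cv2.INTER_CUBIC)
        cv2.imwrite(f"pics/{n}0c.png",im); print(im.shape)
E
```

```text
top
(166, 267) [0.4497 0.3632 0.0468]
(261, 255) [0.4715 0.1738 0.052 ]
(294, 248) [0.4851 0.1077 0.0491]
(327, 241) [0.5026 0.0353 0.0076]
(194, 147) [0.6805 0.3042 0.1042]
(220, 200) [ 5.933e-01  2.604e-01 -2.000e-04]
(310, 242) [0.4997 0.0722 0.0196]
(205, 147) [0.6816 0.2829 0.1001]
(200, 300) [0.3844 0.2999 0.0007]
(130, 200) [0.5949 0.4538 0.0007]
(612, 782, 3)
scene
(180, 231) [0.4466 0.358  0.0461]
(249, 243) [0.4744 0.1706 0.0521]
(275, 251) [0.4762 0.1002 0.0508]
(302, 263) [0.5131 0.0418 0.0046]
(241, 175) [0.6843 0.3031 0.1015]
(200, 270) [0.3839 0.2614 0.001 ]
(588, 798, 3)
```

View pics/top0c.png

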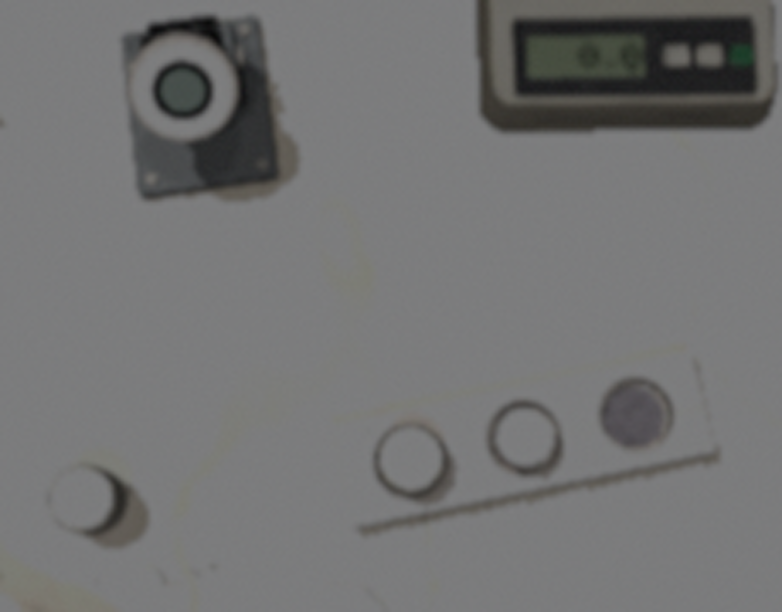

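View pics/scene0c.png

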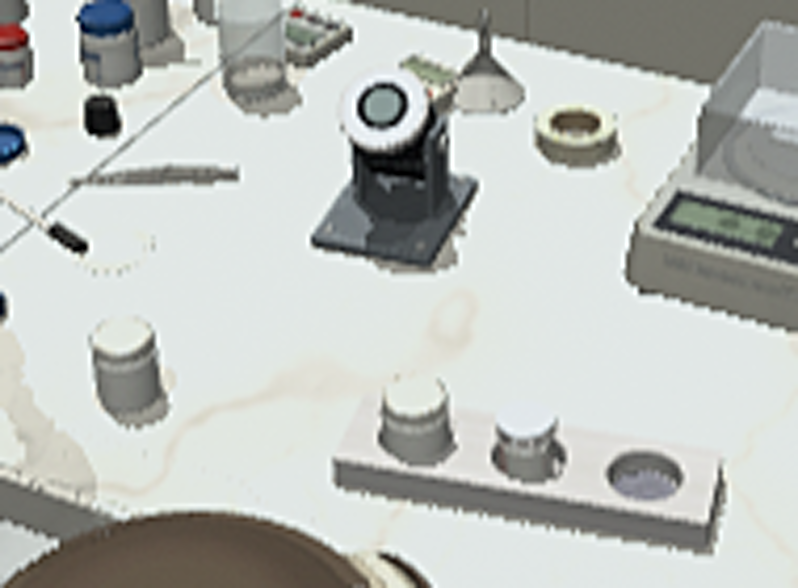

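```bash
cat >> h.py <<'E'
from scipy.optimize import least_squares
def circfit(xy,r):
    # robust fit of known-radius disk: convex hull boundary
    c0=xy.mean(0)
    h=cv2.convexHull(xy.astype(np.float32))[:,0]
    f=lambda c:np.hypot(*(h-c).T)-r
    return least_squares(f,c0,loss='soft_l1',f_scale=0.001).x,c0
def rackfit(W,c=(0.485,0.105)):
    m=(W[...,2]>.012)&(W[...,2]<.025)&(np.hypot(W[...,0]-c[0],W[...,1]-c[1])<.13)
    m=cv2.morphologyEx(m.astype(np.uint8),cv2.MORPH_OPEN,np.ones((2,2)))>0
    P=W[m][:,:2].astype(np.float32)
    return cv2.minAreaRect((P*1000)),len(P),P.mean(0)
E
python3 - <<'E'
from h import *
for n in("top","scene"):
    s=load(n+"0.npz");W=world(s);print(n,"rack",rackfit(W))
    for nm,c,zt,r in(("done",(.447,.36),.048,.019),("other",(.473,.172),.053,.019),("next",(.482,.103),.049,.0165)):
        d=np.hypot(W[...,0]-c[0],W[...,1]-c[1])
        m=(d<.035)&(abs(W[...,2]-zt)<.006)
        P=W[m]; print(nm,m.sum(),P.mean(0).round(4),[a.round(4) for a in circfit(P[:,:2],r)])
    # felt by colour
    px=s["pixels"].astype(int); d=np.hypot(W[...,0]-.50,W[...,1]-.037)
    m=(d<.03)&(W[...,2]<.012); print("pocket floor",m.sum(),W[m].mean(0).round(4),np.median(W[m],0))
    # pixel-based felt: lilac (b-g)
    m=(d<.035)&((px[...,2]-px[...,1])>6); print("felt",m.sum(),W[m].mean(0).round(4))
    m=(np.hypot(W[...,0]-.6,W[...,1]-.25)<.05);print("table z",np.median(W[m],0)[2],W[m][:,2].std())
E
```

```text
top rack (((470.9801330566406, 98.47440338134766), (99.43603515625, 228.63795471191406), 12.680047988891602), 2353, array([0.48479232, 0.10419016], dtype=float32))
done 300 [0.4519 0.3674 0.0475] [array([0.4523, 0.3678]), array([0.4519, 0.3674])]
other 296 [0.4732 0.1746 0.0523] [array([0.4735, 0.1747]), array([0.4732, 0.1746])]
next 230 [0.4851 0.1077 0.0489] [array([0.4853, 0.1078]), array([0.4851, 0.1077])]
pocket floor 336 [0.5024 0.0361 0.0055] [0.50263555 0.03621192 0.00535677]
felt 0 [nan nan nan]
table z -0.00011295348858664234 0.001914243138410892
scene rack (((98.77999877929688, -9.059371948242188), (894.81298828125, 227.2487030029297), 15.874578475952148), 1270, array([0.47306514, 0.08949814], dtype=float32))
done 122 [0.4492 0.3636 0.0468] [array([0.4505, 0.365 ]), array([0.4492, 0.3636])]
other 140 [0.47   0.171  0.0518] [array([0.4717, 0.1716]), array([0.47 , 0.171])]
next 123 [0.4818 0.1039 0.0487] [array([0.4829, 0.1049]), array([0.4818, 0.1039])]
pocket floor 406 [ 0.5029  0.025  -0.2212] [ 0.50405017  0.01871934 -0.27535746]
felt 69 [0.5047 0.0362 0.006 ]
table z -0.00022535476549168099 0.0015736031401266492<stdin>:12: RuntimeWarning: Mean of empty slice.
  ret = um.true_divide(
```

```bash
cat >> h.py <<'E'
def cam(s):
    return s["camera_matrix"],R.from_euler('xyz',s["rotation"],degrees=True).as_matrix(),s["xyz"]
def proj(s,P):
    K,Rm,t=cam(s);q=(np.atleast_2d(P)-t)@Rm@K.T
    return q[:,:2]/q[:,2:]
def ray(s,uv,z):
    K,Rm,t=cam(s);d=Rm@np.linalg.inv(K)@np.array([uv[0],uv[1],1.]);return t+d*(z-t[2])/d[2]
E
python3 - <<'E'
from h import *
a=load("top0.npz");b=load("scene0.npz")
# lens disc/ring: bright ring points near camera, z ~.08-.13
for n,s in(("top",a),("scene",b)):
    W=world(s);px=s["pixels"].astype(int)
    c=np.array([.681,.303,.105]);d=np.linalg.norm(W-c,axis=-1)
    br=px.min(-1)>(105 if n=="top" else 190)
    m=(d<.036)&br; P=W[m];cen=P.mean(0)
    for k in range(4):
        u,S,v=np.linalg.svd(P-P.mean(0));nn=v[2]*np.sign(v[2][2]);r=(P-P.mean(0))@nn;P=P[abs(r)<.004]
    print(n,m.sum(),len(P),"cen",P.mean(0).round(4),"n",nn.round(3),"tilt",np.degrees(np.arccos(nn[2])).round(1),"az",np.degrees(np.arctan2(-nn[1],-nn[0])).round(1))
    print(" brightness samples",px[147,194] if n=="top" else px[175,241])
    # ellipse of ring outline
    m8=((d<.045)&br).astype(np.uint8)
    cs,_=cv2.findContours(m8,cv2.RETR_EXTERNAL,cv2.CHAIN_APPROX_NONE);cc=max(cs,key=cv2.contourArea)
    print(" ell",cv2.fitEllipse(cc))
    # plate: low points
    d2=np.hypot(W[...,0]-.67,W[...,1]-.30)
    m=(d2<.09)&(px.max(-1)<(95 if n=="top" else 130))&(W[...,2]<.03)
    print(" plate",m.sum(),np.median(W[m],0),cv2.minAreaRect((W[m][:,:2]*1000).astype(np.float32)))
E
```

```text
top 422 410 cen [0.6837 0.3065 0.1053] n [-0.571 -0.076  0.817] tilt 35.2 az 7.5
 brightness samples [70 78 74]
 ell ((193.03347778320312, 145.5410614013672), (28.269712448120117, 29.85007095336914), 108.77629852294922)
 plate 1056 [0.67125857 0.28715513 0.00976256] ((698.6163330078125, 307.0018310546875), (111.43711853027344, 93.28627014160156), 9.486905097961426)
scene 202 184 cen [0.6827 0.3031 0.1048] n [-0.549 -0.065  0.833] tilt 33.6 az 6.7
 brightness samples [138 155 152]
 ell ((240.6871795654297, 174.57545471191406), (18.373188018798828, 20.439638137817383), 65.052978515625)
 plate 528 [0.6873511  0.2922419  0.00972313] ((694.77783203125, 303.02960205078125), (104.6199951171875, 88.73905181884766), 7.244403839111328)
```

carry_out --rows '[[[0,0,0.02],[0,0,10.7],1],[[0,0,0.02],[0,0,10.7],1],[[0,0,0.02],[0,0,10.7],1],[[0,0,0.02],[0,0,10.7],1],[[0,0,0.02],[0,0,10.7],1],[[0,0,0],[0,0,0],1]]'

```text
t: 0.85
position: [0.2323, 0.5241, 0.154]
eef_rot: [-179.8, 0.2, 102.7]
wrist_force: [0.3, 0.3, -0.3]
opening: 0.0856
```

```bash
cat >> h.py <<'E'
def delta(o,tgt,Rt=None):
    """shift in tool frame from measured pose to tgt; rotvec to Rt"""
    Rm=R.from_euler('xyz',o["eef_rot"],degrees=True)
    r=Rm.inv().apply(np.array(tgt)-o["position"])
    w=None if Rt is None else (Rm.inv()*Rt).as_rotvec(degrees=True)
    return r.round(4),(None if w is None else w.round(2))
def summ(o):
    for k in("t","position","eef_rot","wrist_force","opening","qpos"): print(k,np.round(o[k],4))
E
python3 - <<'E'
from h import *
from plant import robot
o=robot.get_obs();summ(o)
print(delta(o,[.451,.366,.12],R.from_euler('xyz',[180,0,102.5],degrees=True)))
s=robot.snapshot("top");np.savez("top1.npz",**s)
# lens, pocket colour fits (top0)
a=load("top0.npz");b=load("scene0.npz")
print("lens",ray(a,(193.03,145.54),.105),ray(b,(240.69,174.58),.105))
for n,s,c in(("top",a,(327,241.5)),("scene",b,(302,263))):
    g=s["pixels"].astype(int); 
    print(g[int(c[1])-14:int(c[1])+15:1,int(c[0])-16:int(c[0])+17].mean(-1).astype(int))
E
```

```text
t 0.85
position [0.2323 0.5241 0.154 ]
eef_rot [-179.7864    0.19    102.6772]
wrist_force [ 0.2934  0.319  -0.3026]
opening 0.0856
qpos [ 5.40236e+01  1.46598e+01  9.70974e+01 -1.60000e-03  6.85287e+01
  4.13474e+01]
(array([-0.2021,  0.1788,  0.034 ]), array([-0.21,  0.19,  0.18]))
lens [0.68330533 0.30607872 0.105     ] [0.68092078 0.30220394 0.105     ]
[[123 123 123 123 123 124 123 123 123 123 123 123 123 124 124 124 125 124
  124 124 124 124 124 123 125 123 124 124 124 124 125 124 120]
 [123 123 124 123 124 122 123 124 123 123 124 124 125 125 124 124 124 126
  124 125 124 124 125 124 123 124 124 124 124 124 124 125 120]
 [123 123 123 124 123 123 124 124 125 124 124 125 124 124 123 123 124 124
  125 124 124 124 124 124 124 124 124 124 125 124 124 123 123]
 [124 124 123 124 124 124 124 125 124 124 124 122 119 116 113 113 114 114
  117 121 122 124 124 124 124 124 124 124 124 124 124 123 124]
 [124 124 124 124 124 124 124 124 123 121 117 110 102  97  92  91  91  93
   98 105 114 119 122 123 125 124 124 124 124 124 124 124 124]
 [124 124 124 123 124 125 124 125 120 112 101  90  83  
[... 6507 characters left out ...]
1 221 224 234]
 [107 109 110 109 108 107 106 106 105 105 103 103 102 101  99  99  96  94
   94  92 110 110 153 149 172 168 183 182 215 212 231 233 212]
 [105 103 105 106 107 107 108 109 108 108 107 107 106 105 104 105 103 101
  102 102 100  99  96  95  92  88 112 111 153 151 171 189 138]
 [114 129 109 110 103 103 102 104 106 107 108 107 108 108 109 108 108 108
  107 106 105 104 104 104 102 102 101  99  98  94  90 115  74]
 [131 217 123 127 125 128 129 116 111 107 103 105 103 105 106 107 108 107
  108 109 109 107 108 108 106 106 106 105 104 104 105 103  79]
 [204 242 203 207 211 212 139 132 131 129 126 128 113 110 112 107 103 105
  103 105 106 106 108 109 109 109 108 109 108 108 107 107  78]]
```

Run:
```python
from h import *
a=load("top0.npz");b=load("scene0.npz")
# project model circle, fit by maximizing edge: contour->ray to plane z=.02 -> circle fit radius .022
for n,s,c,th in(("top",a,(327,241),110),("scene",b,(302,263),185)):
    g=s["pixels"].astype(float).mean(-1).astype(np.float32)
    x0,y0=c[0]-18,c[1]-16
    k=4
    M=np.float32([[k,0,-x0*k],[0,k,-y0*k]])
    G=cv2.warpAffine(g,M,(36*k,32*k),flags=cv2.INTER_CUBIC)
    cs,_=cv2.findContours((G<th).astype(np.uint8),cv2.RETR_LIST,cv2.CHAIN_APPROX_NONE)
    cc=max([q for q in cs if cv2.pointPolygonTest(q,(18*k,16*k),False)>=0],key=cv2.contourArea)[:,0]/k+[x0,y0]
    P=np.array([ray(s,p,.020)[:2] for p in cc]);h=cv2.convexHull(P.astype(np.float32))[:,0]
    f=least_squares(lambda q:np.hypot(*(h-q[:2]).T)-q[2],[.503,.037,.022],loss='soft_l1',f_scale=.001)
    print(n,f.x,abs(f.fun).mean())
```

```text
top [0.50108083 0.03778644 0.02285467] 0.0002679966558607455
scene [0.49898806 0.0343991  0.02252259] 0.00026600151152236237
```

carry_out --rows '[[[-0.04,0.036,0.004],[0,0,0],1],[[-0.04,0.036,0.004],[0,0,0],1],[[-0.04,0.036,0.004],[0,0,0],1],[[-0.04,0.036,0.004],[0,0,0],1],[[-0.042,0.035,0.004],[0,0,0],1],[[0,0,0],[0,0,0],1]]'

```text
t: 1.65
position: [0.4554, 0.3653, 0.1376]
eef_rot: [179.8, -0.0, 102.5]
wrist_force: [-0.7, -0.1, 0.5]
opening: 0.0859
```

carry_out --rows '[[[0,0,0],[0,0,0],1]]'

```text
t: 1.78
position: [0.4521, 0.3677, 0.1371]
eef_rot: [180.0, -0.0, 102.6]
wrist_force: [0.4, -0.0, 0.6]
opening: 0.0856
```

Run:
```python
from h import *
from plant import robot
o=robot.get_obs();summ(o)
print(delta(o,[.451,.366,.044],R.from_euler('xyz',[180,0,102.5],degrees=True)))
for n in("top","scene"):
    s=robot.snapshot(n);np.savez(n+"2.npz",**s);cv2.imwrite(f"pics/{n}2.png",s["pixels"][:,:,::-1])
```

```text
t 1.775
position [0.4521 0.3677 0.1371]
eef_rot [ 1.799538e+02 -3.890000e-02  1.026405e+02]
wrist_force [ 0.4263 -0.0023  0.5896]
opening 0.0856
qpos [2.72357e+01 1.69227e+01 9.64176e+01 2.83000e-02 6.66052e+01 1.45840e+01]
(array([-0.0015, -0.0015,  0.0931]), array([ 0.05, -0.04,  0.14]))
```

View pics/scene2.png

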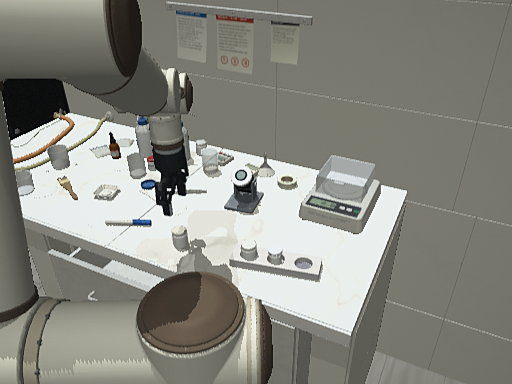

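The picture shows the open gripper at about (170,205) and the lone jar at (180,238). I'll project the measured TCP into the image to check it's really over the jar.

Run:
```python
from h import *
for n in("top","scene"):
    s=load(n+"2.npz");W=world(s)
    print(n,proj(s,[[.4521,.3677,.137],[.4521,.3677,.11],[.451,.366,.048],[.451,.366,0]]).round(1))
    m=(np.hypot(W[...,0]-.452,W[...,1]-.367)<.09)&(W[...,2]>.1)&(W[...,2]<.135)
    print(m.sum(),W[m].mean(0) if m.any() else 0)
    c=np.array(proj(s,[.4521,.3677,.08])[0]).astype(int)
    im=s["pixels"][max(0,c[1]-60):c[1]+60,max(0,c[0]-80):c[0]+80,::-1];cv2.imwrite(f"pics/{n}2c.png",cv2.resize(im,None,fx=4,fy=4))
```

```text
top [[154.2 263.3]
 [157.2 264.1]
 [164.5 266.3]
 [168.9 267.5]]
0 0
scene [[174.4 200.1]
 [175.5 208.9]
 [178.3 228.7]
 [180.2 242.9]]
44 [0.45761289 0.36595401 0.12998594]
```

View pics/scene2c.png

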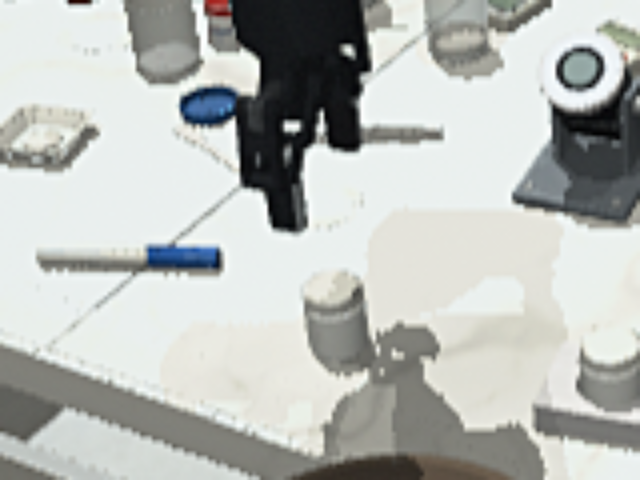

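View pics/top2.png

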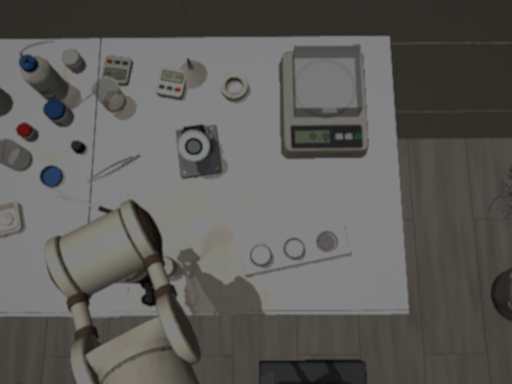

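carry_out --rows '[[[-0.0015,-0.0015,0.03],[0,0,0],1],[[0,0,0.03],[0,0,0],1],[[0,0,0.032],[0,0,0],1],[[0,0,0],[0,0,0],1],[[0,0,0],[0,0,0],0.6],[[0,0,0],[0,0,0],0.4],[[0,0,0],[0,0,0],0.2],[[0,0,0],[0,0,0],0.2]]' --grip_force 40

```text
t: 2.88
position: [0.452, 0.3662, 0.0461]
eef_rot: [179.8, -0.1, 102.6]
wrist_force: [-1.1, 0.1, 6.1]
opening: 0.0373
```

carry_out --rows '[[[0,0,0],[0,0,0],0.0],[[0,0,0],[0,0,0],0.0]]'

```text
t: 3.12
position: [0.4519, 0.3662, 0.0461]
eef_rot: [179.8, -0.1, 102.6]
wrist_force: [-0.9, 0.3, 6.1]
opening: 0.0371
```

```bash
cat >> h.py <<'E'
def shot(robot,tag,name,center,w=80,h=60,k=4):
    s=robot.snapshot(name);np.savez(f"{name}{tag}.npz",**s)
    c=proj(s,center)[0].astype(int);x0,y0=max(0,c[0]-w),max(0,c[1]-h)
    im=s["pixels"][y0:c[1]+h,x0:c[0]+w,::-1];cv2.imwrite(f"pics/{name}{tag}c.png",cv2.resize(im,None,fx=k,fy=k,interpolation=cv2.INTER_CUBIC))
    print(name,"crop origin",x0,y0)
    return s
E
python3 - <<'E'
from h import *
from plant import robot
summ(robot.get_obs()); shot(robot,3,"scene",[.45,.366,.05],50,37,8)
E
```

```text
t 3.125
position [0.4519 0.3662 0.0461]
eef_rot [ 1.798463e+02 -5.200000e-02  1.025585e+02]
wrist_force [-0.9135  0.3322  6.0809]
opening 0.0371
qpos [2.71131e+01 2.43686e+01 9.86477e+01 1.40000e-02 5.68219e+01 1.45470e+01]
scene crop origin 128 191
```

View pics/scene3c.png

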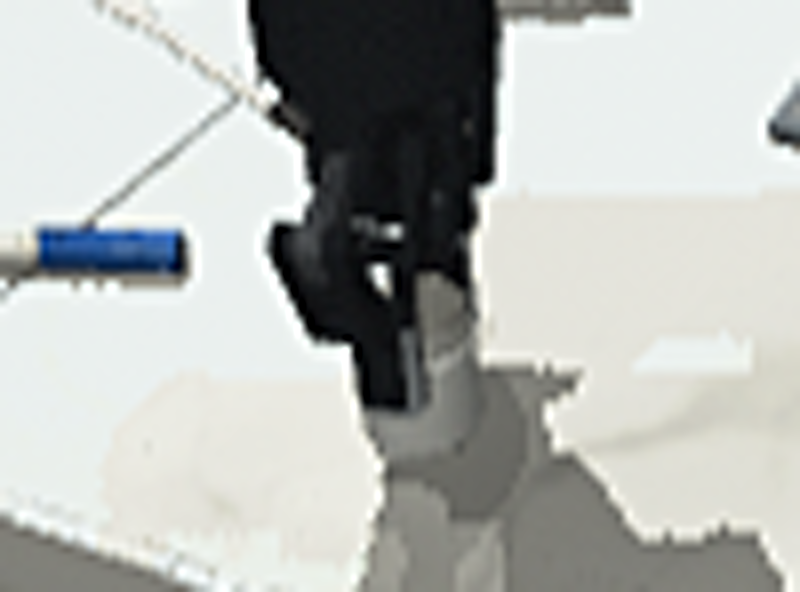

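The scene crop shows the jaws closed on the upper body of the jar: near finger at (390,400) in the crop, jar spanning 365–480. Lifting it next, then checking where it sits in the hand.

carry_out --rows '[[[0,0,-0.02],[0,0,0],0.0],[[0,0,-0.04],[0,0,0],0.0],[[0,0,-0.03],[0,0,0],0.0],[[0,0,0],[0,0,0],0.0],[[0,0,0],[0,0,0],0.0]]'

```text
t: 3.8
position: [0.4502, 0.3651, 0.1337]
eef_rot: [-179.9, 0.0, 102.6]
wrist_force: [-0.6, 0.3, -2.2]
opening: 0.0369
```

Run:
```python
from h import *
from plant import robot
o=robot.get_obs();summ(o);p=o["position"]
s=shot(robot,4,"scene",p-[0,0,.03],50,37,8); shot(robot,4,"top",p-[0,0,.03],50,37,8)
c0=np.array([128,191])
def P(x):return proj(s,x)[0].round(1)
print("tcp",P(p),"grasp",P(p-[0,0,.006]),"jar base",P(p-[0,0,.044]))
print("tgt pocket",delta(o,[.500,.036,p[2]]))
```

```text
t 3.8
position [0.4502 0.3651 0.1337]
eef_rot [-1.799235e+02  2.250000e-02  1.025593e+02]
wrist_force [-0.61    0.2749 -2.169 ]
opening 0.0369
qpos [ 2.71074e+01  1.68539e+01  9.69406e+01 -2.80000e-03  6.62853e+01
  1.45492e+01]
scene crop origin 126 174
top crop origin 109 228
tcp [174.9 201.9] grasp [175.2 203.8] jar base [176.8 216. ]
tgt pocket (array([-3.321e-01, -2.300e-02,  2.000e-04]), None)
```

View pics/scene4c.png

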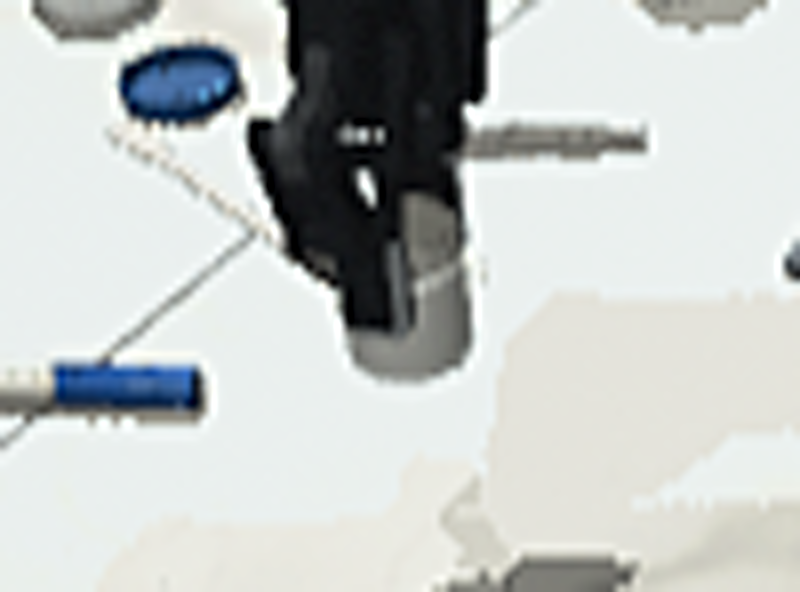

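View pics/top4c.png

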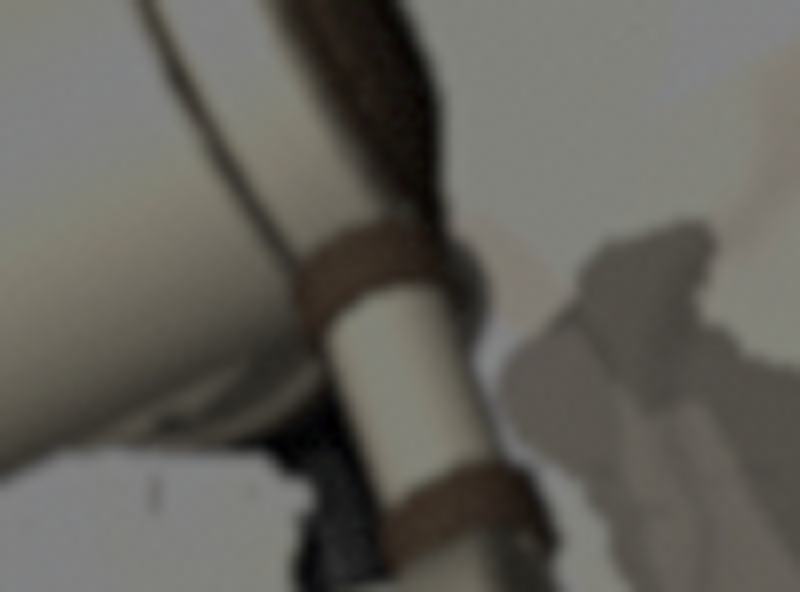

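The jar hangs upright in the jaws, spanning crop x 347–475 with its base at row 380. The arm blocks the top view here. Now carrying it over the vacant pocket.

carry_out --rows '[[[-0.04,-0.003,0],[0,0,0],0.0],[[-0.055,-0.004,0],[0,0,0],0.0],[[-0.055,-0.004,0],[0,0,0],0.0],[[-0.055,-0.004,0],[0,0,0],0.0],[[-0.055,-0.004,0],[0,0,0],0.0],[[-0.042,-0.002,0],[0,0,0],0.0],[[-0.03,-0.002,0.02],[0,0,0],0.0],[[0,0,0.02],[0,0,0],0.0]]'

```text
t: 4.9
position: [0.5004, 0.0344, 0.093]
eef_rot: [-179.9, -0.0, 102.4]
wrist_force: [-0.2, 0.8, -1.2]
opening: 0.0367
```

carry_out --rows '[[[0,0,0],[0,0,0],0.0],[[0,0,0],[0,0,0],0.0]]'

```text
t: 5.15
position: [0.5005, 0.0368, 0.0943]
eef_rot: [-180.0, -0.0, 102.6]
wrist_force: [-0.4, -0.3, -0.7]
opening: 0.0371
```

Run:
```python
from h import *
from plant import robot
o=robot.get_obs();summ(o);p=o["position"]
s=shot(robot,5,"scene",[.5,.036,.05],50,37,8); shot(robot,5,"top",[.5,.036,.05],50,37,8)
def P(x):return proj(s,x)[0].round(1)
print("tcp",P(p),"grasp",P(p-[0,0,.006]),"jar base",P(p-[0,0,.044]))
print("tgt pocket",delta(o,[.500,.036,p[2]]))
```

```text
t 5.15
position [0.5005 0.0368 0.0943]
eef_rot [-1.799777e+02 -1.080000e-02  1.025913e+02]
wrist_force [-0.3935 -0.3471 -0.6976]
opening 0.0371
qpos [-9.623900e+00  9.516400e+00  1.108627e+02  1.800000e-03  5.964560e+01
 -2.221610e+01]
scene crop origin 253 215
top crop origin 279 203
tcp [303.8 238.5] grasp [303.7 240.5] jar base [302.9 252.6]
tgt pocket (array([-0.0006, -0.0006,  0.    ]), None)
```

View pics/scene5c.png

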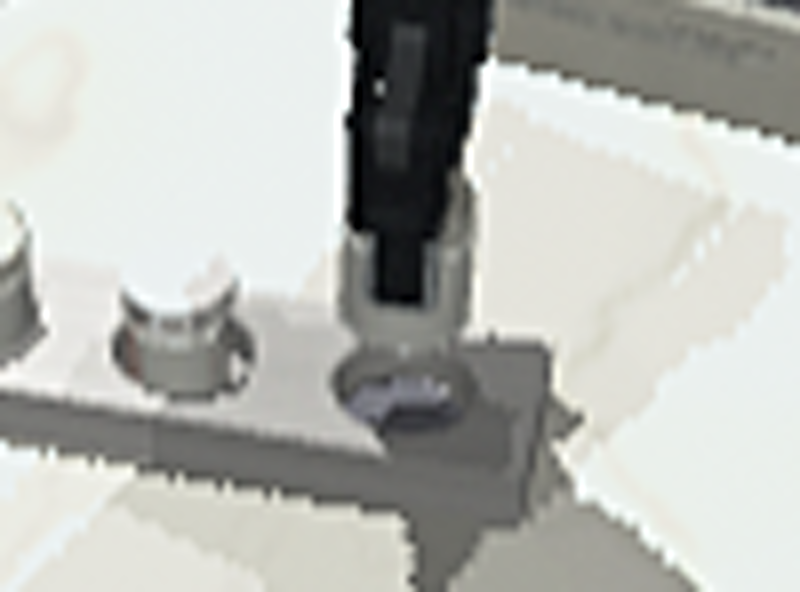

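View pics/top5c.png

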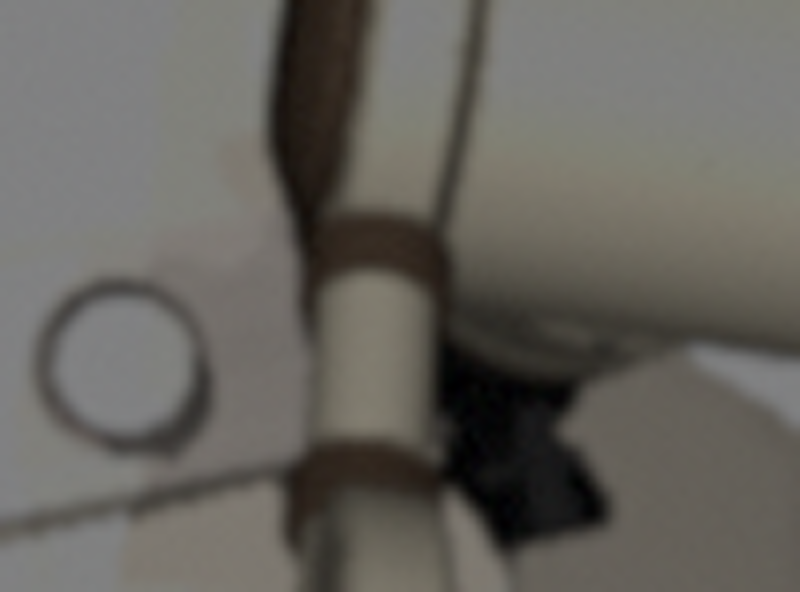

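Run:
```python
from h import *
s=load("scene5.npz")
g=s["pixels"].astype(int)
for r in (248,250,252,254,256,258,259,260,261,262): print(r,g[r,290:318].mean(-1).astype(int))
a=np.linspace(0,2*np.pi,180);C=np.stack([np.cos(a),np.sin(a),0*a],-1)*.02
def sil(x,y,zb):
    b=proj(s,C+[x,y,zb]);t=proj(s,C+[x,y,zb+.038]);h=cv2.convexHull(np.vstack([b,t]).astype(np.float32))[:,0]
    return b[:,1].max().round(2),b[b[:,1].argmax(),0].round(1),[ (np.interp(0,[0],[0])) and 0 or 0][0],b[:,0].min().round(2),b[:,0].max().round(2),t[:,0].min().round(2),t[:,0].max().round(2)
for d in((0,0),(.003,0),(0,.003)): print(sil(.5005+d[0],.0368+d[1],.0503))
```

```text
248 [238 240 231 226 234 170 108 121 114  77  13  21  24  23  21  22  95  89
 130 130 115 106 205 231 226 224 225 225]
250 [240 223 224 228 235 172 107 121 104  77  12  24  22  22  20  21 103  85
 137 126 111 111 244 229 225 225 225 225]
252 [213 218 219 224 230 131 107 120 117  84  32  21  23   5   6  24  99 100
 134 123 107 129 241 228 225 224 224 225]
254 [209 207 206 208 213 148 107 116 128 133 133 138 137 132 131 123 125 129
 128 120 103 138 239 228 226 225 225 225]
256 [187 187 188 188 190 195 181 135 128 132 134 137 138 138 137 136 133 130
 127 121 144 218 225 226 171 231 228 230]
258 [186 186 187 188 190 192 184 145 103 118 114 121 132 161 139 132 126 117
 132 105 115 110 107 109 111 108 105 104]
259 [187 186 187 190 192 181 134 104  97 102 102 107 116 140 121 115 111  98
 112 104 111 117 115 115 117 116 116 116]
260 [184 182 185 187 185 128  89  95 102 106 109 109 108 106 105 104 104 102
  99  94  96 106 119 115 115 116 114 116]
261 [183 183 184 188 151  76  90 100 105 105 107  98  95  93  99 102 100 101
  98  94  88  87 118 118 115 116 115 116]
262 [183 184 185 187 124  72  94  97  86  84  73  65 115 110 112 112 139  97
  94  93  88  81  97 117 116 116 116 117]
(np.float64(258.13), np.float64(303.4), 0, np.float64(294.66), np.float64(311.17), np.float64(295.27), np.float64(312.09))
(np.float64(257.38), np.float64(303.9), 0, np.float64(295.13), np.float64(311.6), np.float64(295.75), np.float64(312.54))
(np.float64(257.77), np.float64(302.3), 0, np.float64(293.52), np.float64(310.01), np.float64(294.1), np.float64(310.91))
```

carry_out --rows '[[[-0.0016,-0.0007,0.01],[0,0,0],0.0],[[0,0,0.01],[0,0,0],0.0],[[0,0,0.003],[0,0,0],0.0],[[0,0,0],[0,0,0],0.0],[[0,0,0],[0,0,0],0.0]]'

```text
t: 5.88
position: [0.5005, 0.0347, 0.0715]
eef_rot: [180.0, 0.0, 102.6]
wrist_force: [-0.3, 0.5, -0.7]
opening: 0.0368
```

Run:
```python
from h import *
from plant import robot
o=robot.get_obs();summ(o);p=o["position"]
s=shot(robot,6,"scene",[.5,.036,.03],40,30,10)
a=np.linspace(0,2*np.pi,180);C=np.stack([np.cos(a),np.sin(a),0*a],-1)
b=proj(s,C*.02+[*p[:2],p[2]-.0461]);print("base",b.min(0),b.max(0))
```

```text
t 5.875
position [0.5005 0.0347 0.0715]
eef_rot [1.799731e+02 1.100000e-02 1.025628e+02]
wrist_force [-0.2723  0.4797 -0.744 ]
opening 0.0368
qpos [-9.86160e+00  1.17428e+01  1.11398e+02  1.00000e-04  5.68302e+01
 -2.24245e+01]
scene crop origin 262 229
base [295.07222854 255.22031554] [311.38555444 266.16683336]
```

View pics/scene6c.png

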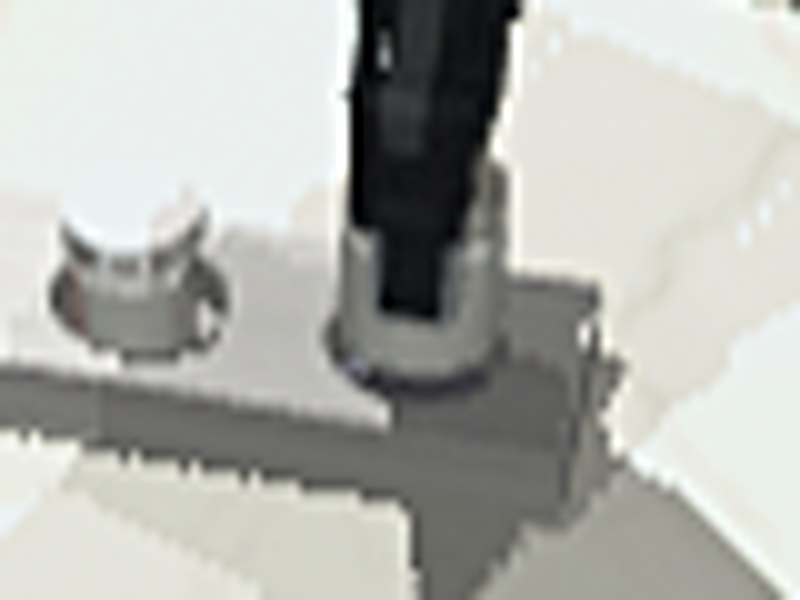

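carry_out --rows '[[[0.001,0.0005,0.003],[0,0,0],0.0],[[0,0,0.003],[0,0,0],0.0],[[0,0,0.003],[0,0,0],0.0],[[0,0,0],[0,0,0],0.0]]'

```text
t: 6.42
position: [0.5002, 0.0359, 0.0619]
eef_rot: [-180.0, -0.0, 102.6]
wrist_force: [-0.1, -0.9, -0.4]
opening: 0.037
```

carry_out --rows '[[[0,0,0.003],[0,0,0],0.0],[[0,0,0.003],[0,0,0],0.0],[[0,0,0.003],[0,0,0],0.0],[[0,0,0],[0,0,0],0.0]]'

```text
t: 6.92
position: [0.5003, 0.0358, 0.053]
eef_rot: [-180.0, -0.0, 102.6]
wrist_force: [0.2, -1.3, -1.1]
opening: 0.0373
```

Run:
```python
from h import *
from plant import robot
o=robot.get_obs();summ(o);p=o["position"]
s=shot(robot,7,"scene",[.5,.036,.03],40,30,10)
```

```text
t 6.925
position [0.5003 0.0358 0.053 ]
eef_rot [-1.799634e+02 -1.350000e-02  1.025619e+02]
wrist_force [ 0.206  -1.2535 -1.1223]
opening 0.0373
qpos [-9.732900e+00  1.372920e+01  1.116353e+02 -1.800000e-03  5.467450e+01
 -2.229370e+01]
scene crop origin 262 229
```

View pics/scene7c.png

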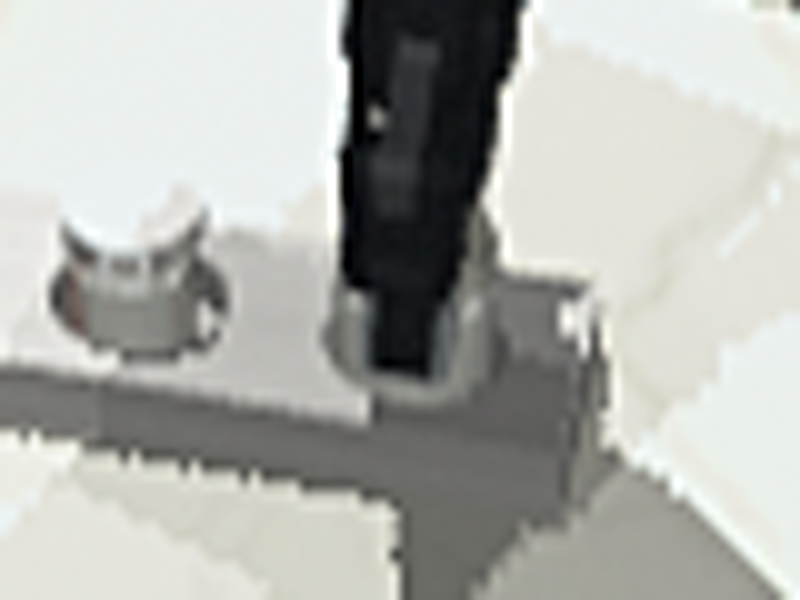

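The jar is inside the pocket with no contact force, about 2 mm short of the floor.

carry_out --rows '[[[0,0,0.001],[0,0,0],0.0],[[0,0,0.001],[0,0,0],0.0],[[0,0,0],[0,0,0],0.0]]'

```text
t: 7.35
position: [0.5005, 0.0358, 0.0513]
eef_rot: [-180.0, 0.0, 102.6]
wrist_force: [0.7, -0.3, -0.3]
opening: 0.0371
```

carry_out --rows '[[[0,0,0.001],[0,0,0],0.0],[[0,0,0],[0,0,0],0.0]]'

```text
t: 7.6
position: [0.5007, 0.0358, 0.0511]
eef_rot: [-180.0, 0.0, 102.6]
wrist_force: [-3.5, 0.8, 7.4]
opening: 0.0372
```

carry_out --rows '[[[0,0,0],[0,0,0],0.6],[[0,0,0],[0,0,0],0.9],[[0,0,0],[0,0,0],0.9],[[0,0,-0.02],[0,0,0],0.9],[[0,0,-0.03],[0,0,0],0.9],[[0,0,-0.03],[0,0,0],0.9],[[0.035,0,0],[0,0,0],0.9],[[0.036,0,0],[0,0,0],0.9]]'

```text
t: 8.6
position: [0.4853, 0.1056, 0.1309]
eef_rot: [179.9, 0.0, 102.5]
wrist_force: [0.5, 0.3, -0.8]
opening: 0.0772
```

carry_out --rows '[[[0,0,0],[0,0,0],0.9],[[0,0,0],[0,0,0],0.9]]'

```text
t: 8.85
position: [0.4852, 0.1048, 0.1303]
eef_rot: [180.0, 0.0, 102.6]
wrist_force: [0.1, 0.3, 0.7]
opening: 0.077
```

Run:
```python
from h import *
from plant import robot
o=robot.get_obs();summ(o);p=o["position"]
print(delta(o,[.484,.106,.049]))
s=shot(robot,8,"scene",[.49,.07,.05],40,30,10)
W=world(s)
d=np.hypot(W[...,0]-.499,W[...,1]-.0345);m=(d<.022)&(W[...,2]>.04);print("placed top z",W[m].mean(0),np.percentile(W[m][:,2],[10,50,90]))
d=np.hypot(W[...,0]-.472,W[...,1]-.1716);m=(d<.022)&(W[...,2]>.04)&(W[...,2]<.065);print("other",np.percentile(W[m][:,2],[10,50,90]))
shot(robot,8,"top",[.49,.07,.05],40,30,10)
```

```text
t 8.85
position [0.4852 0.1048 0.1303]
eef_rot [1.799977e+02 2.520000e-02 1.025803e+02]
wrist_force [0.0868 0.2867 0.6698]
opening 0.077
qpos [-1.777800e+00  5.444700e+00  1.106692e+02 -2.660000e-02  6.387770e+01
 -1.434640e+01]
(array([ 0.0015, -0.0009,  0.0813]), None)
scene crop origin 248 221
placed top z [0.49304335 0.03686134 0.22907559] [0.04750457 0.05405594 0.44211035]
other [0.04315589 0.05159349 0.05407342]
top crop origin 272 215
```

View pics/scene8c.png

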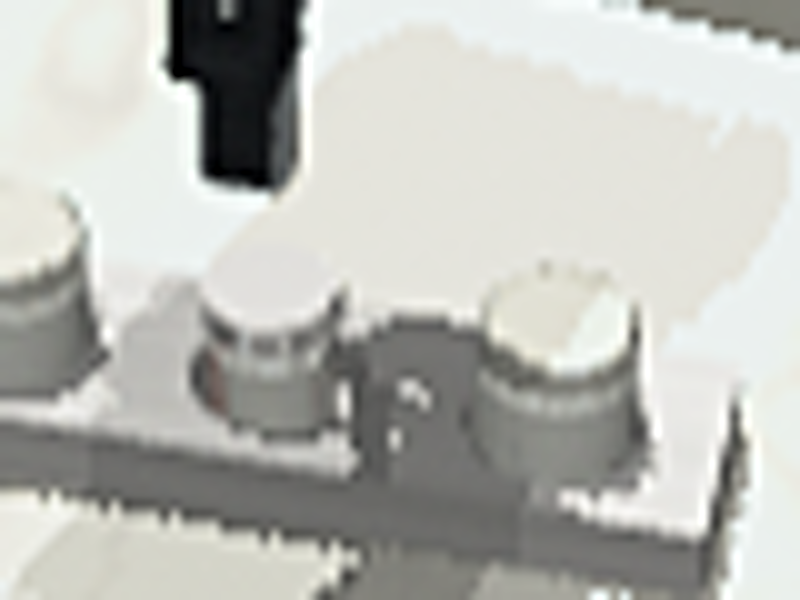

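View pics/top8c.png

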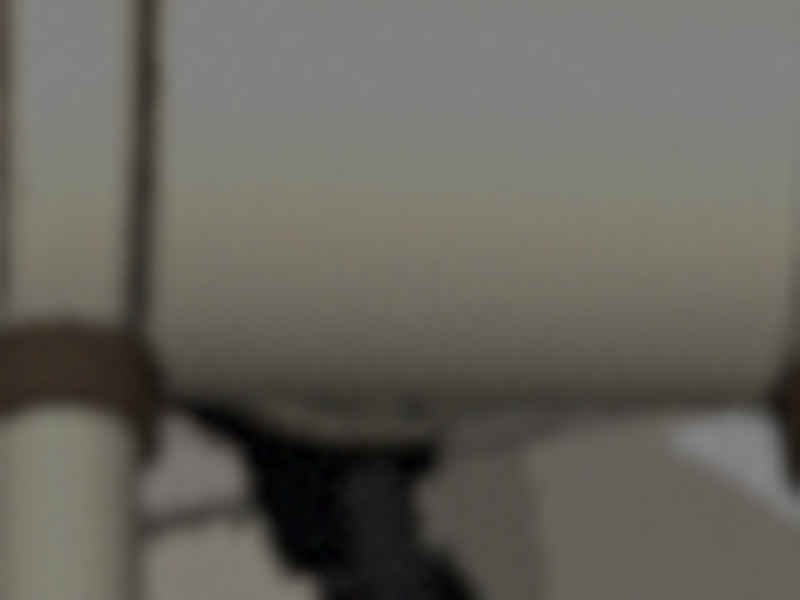

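The placed jar stands upright in its pocket at about (560,330) in the crop, level with the other wide jar. The slim jar is right below the gripper, so I'm descending on it.

carry_out --rows '[[[0.0015,-0.001,0.02],[0,0,0],0.9],[[0,0,0.03],[0,0,0],0.9],[[0,0,0.031],[0,0,0],0.9],[[0,0,0],[0,0,0],0.9],[[0,0,0],[0,0,0],0.5],[[0,0,0],[0,0,0],0.3],[[0,0,0],[0,0,0],0],[[0,0,0],[0,0,0],0]]' --grip_force 40

```text
t: 9.95
position: [0.485, 0.1063, 0.0509]
eef_rot: [179.9, 0.0, 102.6]
wrist_force: [-1.7, -0.6, 6.2]
opening: 0.0305
```

carry_out --rows '[[[0,0,0],[0,0,0],0],[[0,0,0],[0,0,0],0]]'

```text
t: 10.2
position: [0.485, 0.1063, 0.0509]
eef_rot: [179.9, 0.1, 102.6]
wrist_force: [-1.8, -1.2, 6.9]
opening: 0.0309
```

Run:
```python
from h import *
from plant import robot
o=robot.get_obs();summ(o);p=o["position"]
s=shot(robot,9,"scene",[.485,.106,.05],40,30,10)
```

```text
t 10.2
position [0.485  0.1063 0.0509]
eef_rot [1.798598e+02 5.000000e-02 1.025761e+02]
wrist_force [-1.8321 -1.2068  6.8681]
opening 0.0309
qpos [-1.606300e+00  1.318120e+01  1.126032e+02 -1.750000e-02  5.406740e+01
 -1.417220e+01]
scene crop origin 234 218
```

View pics/scene9c.png

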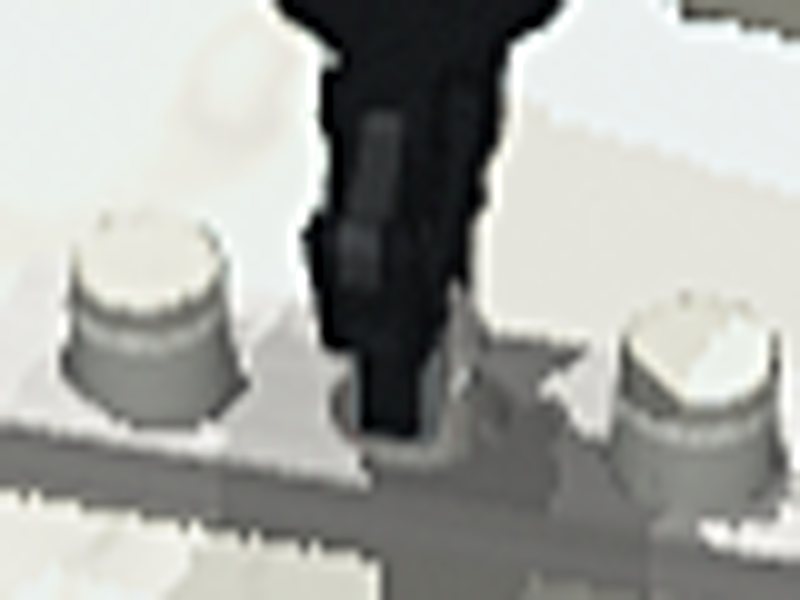

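carry_out --rows '[[[0,0,-0.015],[0,0,0],0],[[0,0,-0.025],[0,0,0],0],[[0,0,-0.03],[0,0,0],0],[[0,0,-0.04],[0,0,0],0],[[0,0,-0.03],[0,0,0],0],[[0,0,0],[0,0,0],0],[[0,0,0],[0,0,0],0]]'

```text
t: 11.12
position: [0.4831, 0.1064, 0.1886]
eef_rot: [-179.9, -0.0, 102.6]
wrist_force: [-0.4, 0.7, -0.7]
opening: 0.0306
```

Run:
```python
from h import *
from plant import robot
o=robot.get_obs();summ(o);p=o["position"]
s=shot(robot,10,"scene",p-[0,0,.04],40,30,10)
a=np.linspace(0,2*np.pi,180);C=np.stack([np.cos(a),np.sin(a),0*a],-1)*.0165
b=proj(s,C+[*p[:2],p[2]-.0459]);print("base pred",b.min(0),b.max(0))
g=s["pixels"].astype(int).mean(-1).astype(int);c0=int(b[:,0].min())-6;c1=int(b[:,0].max())+8
for r in range(int(b[:,1].max())-9,int(b[:,1].max())+4): print(r,c0,g[r,c0:c1])
```

```text
t 11.125
position [0.4831 0.1064 0.1886]
eef_rot [-1.799327e+02 -1.840000e-02  1.025652e+02]
wrist_force [-0.4198  0.6759 -0.7096]
opening 0.0306
qpos [-1.606300e+00  7.836000e-01  1.082842e+02  1.500000e-03  7.100210e+01
 -1.417200e+01]
scene crop origin 234 186
base pred [267.33931542 214.33890049] [281.41782961 222.71625476]
213 261 [237 238 237 238 238 240 249 187  87   4  21  21  22  21  19  37 103  67
 131 110 107 189 250 240 238 238 238 238]
214 261 [238 237 238 238 238 240 249 186  85   3  16  20  20  22  18  37 104  60
 135 112 106 189 250 240 238 238 238 238]
215 261 [237 237 237 237 237 240 249 186  82  30  25   9  11  12  12  31 100  83
 132 112 104 190 249 240 238 238 238 238]
216 261 [237 237 237 237 237 240 249 184  88  80  84  73  73  54  54  55  96 115
 131 111 105 189 250 240 238 238 238 238]
217 261 [237 237 237 237 237 240 248 183  91 109 127 126 128 112 111 100 108 132
 128 111 104 190 249 240 238 239 238 238]
218 261 [235 236 237 237 237 240 247 180  91 113 134 139 142 138 138 131 128 134
 127 111 103 187 249 240 238 238 238 238]
219 261 [232 234 236 237 237 239 245 172  94 111 130 135 138 138 140 138 136 132
 126 110 107 213 246 239 238 238 238 239]
220 261 [230 231 234 236 237 239 242 229 148 115 128 132 135 137 138 136 133 128
 122 109 132 243 242 239 238 238 239 238]
221 261 [230 230 232 236 237 237 240 245 232 116 147 133 137 136 135 135 133 126
 124 167 227 247 240 238 238 239 239 231]
222 261 [231 229 231 235 237 237 238 240 245 215 196 137 144 130 135 126 149 155
 138 238 247 241 239 238 238 231 231 223]
223 261 [231 228 230 235 237 237 238 238 240 244 236 221 226 221 223 219 229 230
 221 246 241 239 238 239 231 223 224 224]
224 261 [231 228 230 236 237 236 237 237 238 239 240 242 243 244 244 244 243 243
 241 240 239 239 239 231 223 224 225 225]
225 261 [229 229 234 237 236 237 237 237 237 237 238 239 238 238 238 239 238 238
 238 239 239 231 232 223 224 225 225 225]
```

View pics/scene10c.png

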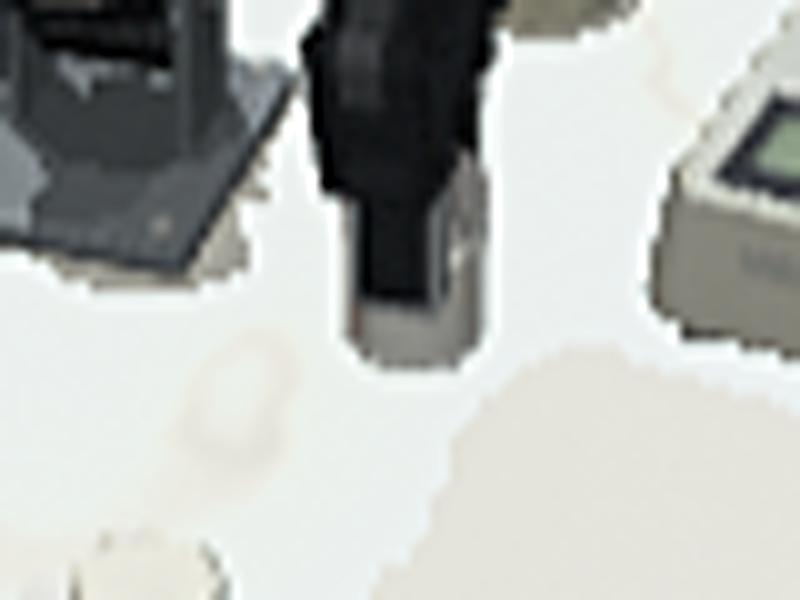

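```bash
cat >> h.py <<'E'
def aim(o,lens,az,tilt=35,L=.1459):
    a,t=np.radians(az),np.radians(tilt)
    n=np.array([-np.sin(t)*np.cos(a),-np.sin(t)*np.sin(a),np.cos(t)])
    Rm=R.from_euler('xyz',o["eef_rot"],degrees=True);z=Rm.apply([0,0,1])
    ax=np.cross(z,-n);s=np.linalg.norm(ax);ang=np.arctan2(s,z@-n)
    Rt=R.from_rotvec(ax/s*ang)*Rm
    return np.array(lens)+L*n,Rt,n
E
python3 - <<'E'
from h import *
from plant import robot
o=robot.get_obs()
T,Rt,n=aim(o,[.6821,.3041,.105],8.)
r,w=delta(o,T,Rt);print(T,n,"shift in present tool frame",r,"rotvec",w, "Rt euler",Rt.as_euler('xyz',degrees=True))
E
```

```text
[0.59922961 0.29245333 0.22451428] [-0.56799443 -0.07982641  0.81915204] shift in present tool frame [ 0.1563  0.1541 -0.0368] rotvec [-35.03  -2.82   0.  ] Rt euler [145.08506306   2.61000877 101.73269912]
```

carry_out --rows '[[[0.02,0.02,-0.008],[0,0,0],0],[[0.04,0.04,-0.01],[0,0,0],0],[[0.04,0.04,-0.01],[0,0,0],0],[[0.036,0.034,-0.009],[0,0,0],0],[[0.02,0.02,0],[0,0,0],0],[[0,0,0],[-5,-0.4,0],0],[[0,0,0],[-8,-0.6,0],0],[[0,0,0],[-8,-0.6,0],0]]'

```text
t: 12.18
position: [0.5995, 0.292, 0.2243]
eef_rot: [158.9, 1.6, 102.3]
wrist_force: [0.2, 0.8, -1.1]
opening: 0.0304
```

carry_out --rows '[[[0,0,0],[-8,-0.7,0],0],[[0,0,0],[-6,-0.5,0],0],[[0,0,0],[0,0,0],0],[[0,0,0],[0,0,0],0],[[0,0,0],[0,0,0],0]]'

```text
t: 12.8
position: [0.6011, 0.2921, 0.2269]
eef_rot: [145.0, 2.6, 101.7]
wrist_force: [-0.4, -0.2, -0.6]
opening: 0.0309
```

Run:
```python
from h import *
from plant import robot
o=robot.get_obs();summ(o)
T,Rt,n=aim(o,[.6821,.3041,.105],8.);print("remaining",delta(o,T,Rt))
for nm in("scene","top"): shot(robot,11,nm,[.64,.3,.17],50,37,8)
```

```text
t 12.8
position [0.6011 0.2921 0.2269]
eef_rot [144.9679   2.6132 101.6869]
wrist_force [-0.4209 -0.1944 -0.6199]
opening 0.0309
qpos [ 18.031    4.9806 105.462  -10.0262  35.2721  11.9286]
remaining (array([ 0.0008, -0.0028,  0.0009]), array([ 0.12,  0.03, -0.  ]))
scene crop origin 183 124
top crop origin 141 120
```

View pics/scene11c.png

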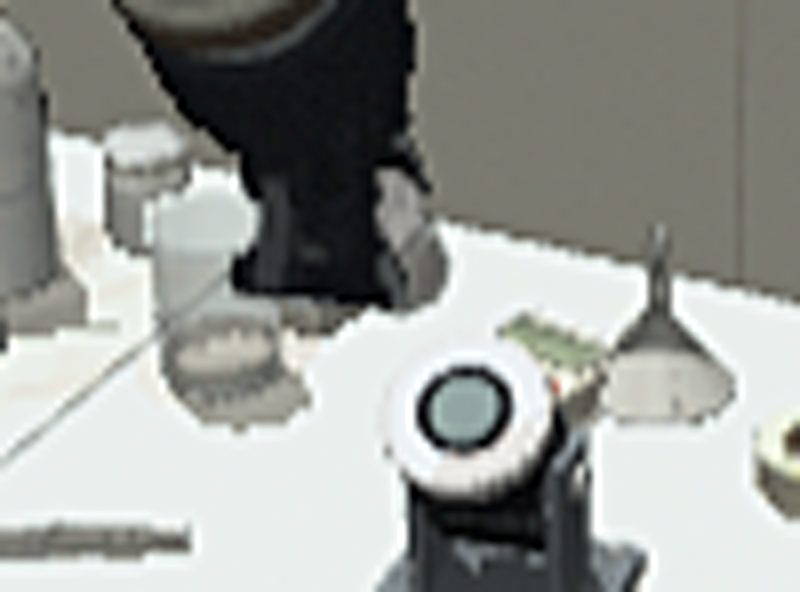

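View pics/top11c.png

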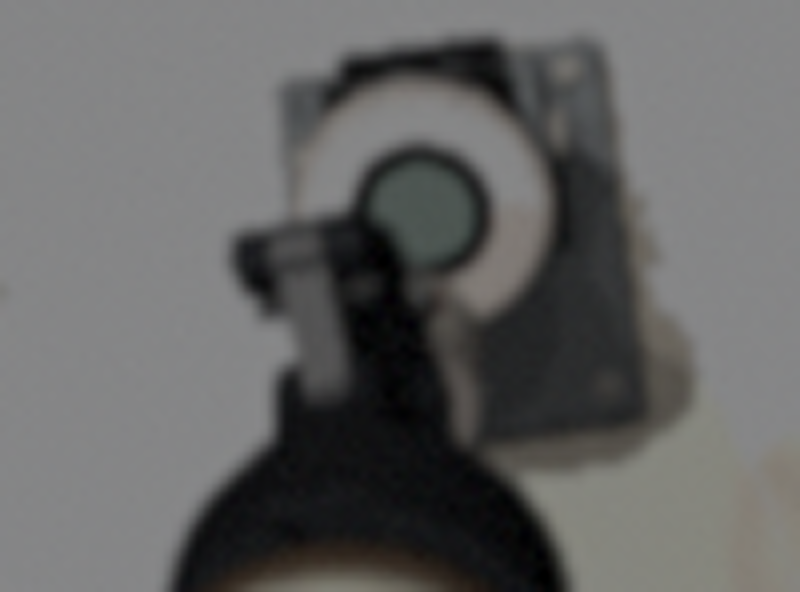

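Both pictures show the jar in the jaws above the lens ring. Its right side is visible at crop (430,270) in scene and (460,360) in top. I'll refine the camera's yaw from the foot-plate edges and overlay the predicted jar outline to check.

Run:
```python
from h import *
for n in("top","scene"):
    s=load(n+"0.npz");g=cv2.GaussianBlur(s["pixels"].astype(np.float32).mean(-1),(0,0),.7)
    # initial plate model
    def fit(q0,zp=.0098):
        q=np.array(q0,float)
        for it in range(8):
            c,sn=np.cos(q[2]),np.sin(q[2]);Rz=np.array([[c,-sn],[sn,c]])
            pts,nor,kind=[],[],[]
            for k,(ax,sg) in enumerate(((0,1),(0,-1),(1,1),(1,-1))):
                h=(.055,.045)
                for t in np.linspace(-.85,.85,25):
                    l=np.zeros(2);l[ax]=sg*h[ax];l[1-ax]=t*h[1-ax];e=np.zeros(2);e[ax]=sg
                    best=[]
                    offs=np.arange(-.008,.0081,.0005)
                    W=np.array([[*(q[:2]+Rz@(l+e*o)),zp] for o in offs])
                    uv=proj(s,W).astype(np.float32)
                    v=cv2.remap(g,uv[None,:,0],uv[None,:,1],cv2.INTER_CUBIC)[0]
                    d=np.gradient(v)
                    j=d.argmax()
                    if d[j]>(2 if n=="top" else 5) and 0<j<len(offs)-1:
                        den=d[j-1]-2*d[j]+d[j+1];o=offs[j]+(.5*(d[j-1]-d[j+1])/den*.0005 if den else 0)
                        pts.append(l);nor.append(e);kind.append((k,o))
            o=np.array([k[1] for k in kind]);pts=np.array(pts);nor=np.array(nor)
            # residual model: shift (local) + rotation
            A=np.c_[nor,nor[:,1]*pts[:,0]-nor[:,0]*pts[:,1]]
            r=least_squares(lambda x:A@x-o,[0,0,0],loss='soft_l1',f_scale=.0007).x
            q[:2]+=Rz@r[:2];q[2]+=r[2]
        res=A@r-o
        return q,[(k,sum(1 for x in kind if x[0]==k),np.round(np.median([res[i] for i in range(len(kind)) if kind[i][0]==k])*1000,2)) for k in range(4)]
    q,info=fit([.695,.305,np.radians(8)]);print(n,q[:2].round(4),np.degrees(q[2]).round(2),info)
```

```text
top [0.7004 0.3076] 7.27 [(0, 25, np.float64(-3.11)), (1, 25, np.float64(-1.23)), (2, 25, np.float64(-0.68)), (3, 25, np.float64(-0.59))]
scene [0.6872 0.2995] 6.54 [(0, 3, np.float64(-5.88)), (1, 24, np.float64(-0.53)), (2, 25, np.float64(-1.85)), (3, 25, np.float64(-1.47))]
```

Run:
```python
from h import *
from plant import robot
o=robot.get_obs();p=o["position"];Rm=R.from_euler('xyz',o["eef_rot"],degrees=True).as_matrix()
z=Rm[:,2];x=Rm[:,0];y=Rm[:,1]
base=p+z*.0459
a=np.linspace(0,2*np.pi,181);C=.0165*(np.cos(a)[:,None]*x+np.sin(a)[:,None]*y)
for n,bias in(("scene",(-.0011,-.0016)),("top",(.0011,.0016))):
    s=load(n+"11.npz");x0,y0={"scene":(183,124),"top":(141,120)}[n];k=8
    im=cv2.resize(s["pixels"][y0:y0+74,x0:x0+100,::-1],None,fx=k,fy=k,interpolation=cv2.INTER_CUBIC)
    for c,col in((base,(0,0,255)),(base-z*.044,(255,0,0))):
        uv=proj(s,C+c+[*bias,0]);cv2.polylines(im,[np.int32((uv-[x0,y0]+.5)*k)],True,col,1)
    cv2.imwrite(f"pics/{n}11o.png",im)
```

```text
(no output)
```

View pics/scene11o.png

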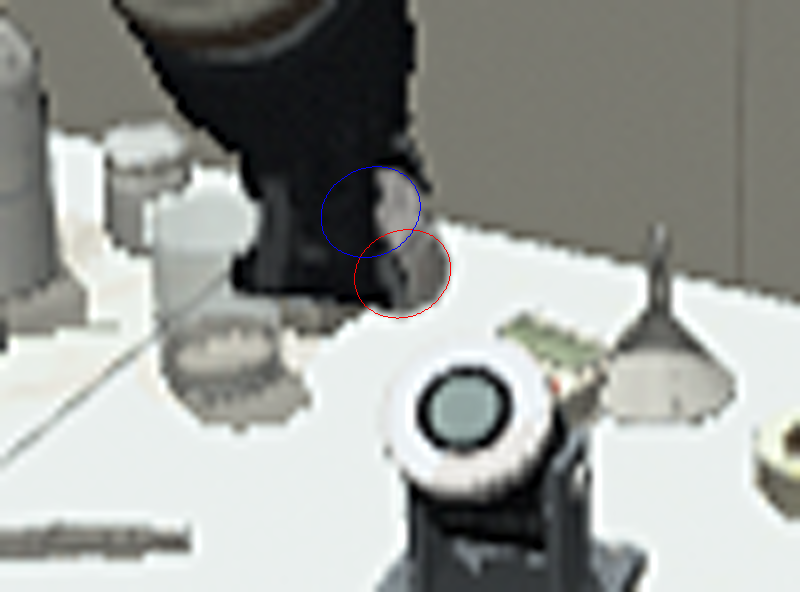

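View pics/top11o.png

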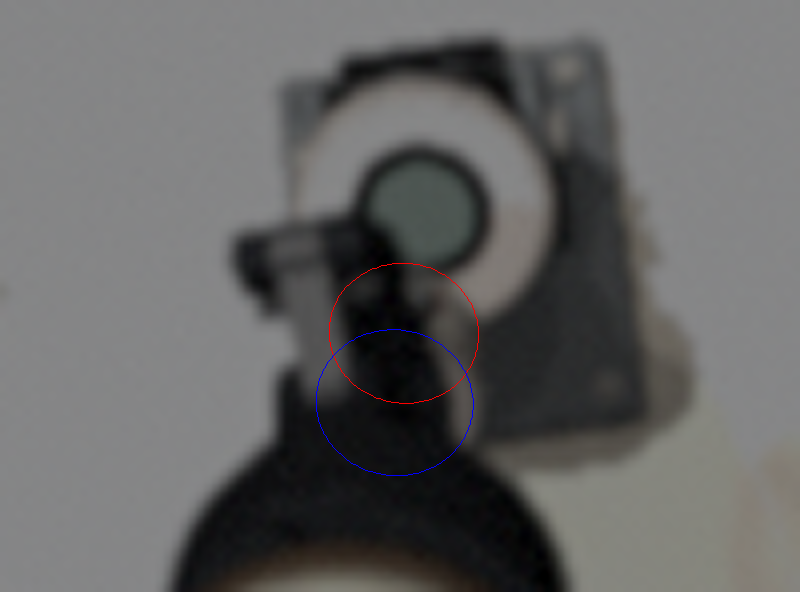

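Run:
```python
from h import *
for n,c,th in(("top",(194,146),95),("scene",(241,175),150)):
    s=load(n+"0.npz");g=s["pixels"].astype(np.float32).mean(-1);k=8;x0,y0=c[0]-13,c[1]-13
    G=cv2.warpAffine(g,np.float32([[k,0,-x0*k],[0,k,-y0*k]]),(26*k,26*k),flags=cv2.INTER_CUBIC)
    for t in (th-15,th,th+10):
        cs,_=cv2.findContours((G<t).astype(np.uint8),cv2.RETR_EXTERNAL,cv2.CHAIN_APPROX_NONE)
        cc=max([q for q in cs if cv2.pointPolygonTest(q,(13*k,13*k),False)>=0],key=cv2.contourArea,default=None)
        if cc is None: print("none");continue
        (ex,ey),ax,_=cv2.fitEllipse(cc);u=(ex/k+x0,ey/k+y0)
        print(n,t,np.round(u,2),np.round(np.array(ax)/k,2),ray(s,u,.105).round(4))
```

```text
top 80 [193.28 146.09] [16.82 17.64] [0.6822 0.3056 0.105 ]
top 95 [193.26 146.09] [17.6  18.32] [0.6822 0.3056 0.105 ]
top 105 [193.27 146.09] [18.19 18.9 ] [0.6822 0.3056 0.105 ]
scene 135 [240.61 174.75] [10.84 12.27] [0.68  0.302 0.105]
scene 150 [240.6  174.75] [11.03 12.41] [0.68  0.302 0.105]
scene 160 [240.6  174.75] [11.14 12.51] [0.68  0.302 0.105]
```

Run:
```python
from h import *
from plant import robot
o=robot.get_obs()
T,Rt,n=aim(o,[.6811,.3038,.105],7.4);print("remaining",delta(o,T,Rt))
```

```text
remaining (array([ 0.0016, -0.0034,  0.0003]), array([ 0.16, -0.31, -0.  ]))
```

carry_out --rows '[[[0.0015,-0.0035,0],[0,-0.3,0],0],[[0,0,0],[0,0,0],0],[[0,0,0],[0,0,0],0],[[0,0,0],[0,0,0],0]]'

```text
t: 13.4
position: [0.5971, 0.2929, 0.2243]
eef_rot: [145.0, 2.9, 101.5]
wrist_force: [0.3, -0.0, 0.4]
opening: 0.0307
```

Run:
```python
from h import *
from plant import robot
o=robot.get_obs();summ(o);print("vel",abs(o["joint_velocities"]).max())
T,Rt,n=aim(o,[.6811,.3038,.105],7.4);print("remaining",delta(o,T,Rt))
s=robot.snapshot("scene");np.savez("scene12.npz",**s);cv2.imwrite("pics/scene12.png",s["pixels"][:,:,::-1])
s=robot.snapshot("top");np.savez("top12.npz",**s)
p=o["position"];Rm=R.from_euler('xyz',o["eef_rot"],degrees=True).as_matrix();z=Rm[:,2]
base=p+z*.0459;a=np.linspace(0,2*np.pi,181);C=.0165*(np.cos(a)[:,None]*Rm[:,0]+np.sin(a)[:,None]*Rm[:,1])
ims=[]
for n,bias in(("scene",(-.0011,-.0018)),("top",(.0011,.0018))):
    s=load(n+"12.npz");x0,y0={"scene":(183,124),"top":(141,120)}[n];k=5
    im=cv2.resize(s["pixels"][y0:y0+74,x0:x0+78,::-1],None,fx=k,fy=k,interpolation=cv2.INTER_CUBIC)
    for c,col in((base,(0,0,255)),(base-z*.044,(255,0,0))):
        uv=proj(s,C+c+[*bias,0]);cv2.polylines(im,[np.int32((uv-[x0,y0]+.5)*k)],True,col,1)
    ims.append(im)
cv2.imwrite("pics/both12o.png",np.hstack(ims))
```

```text
t 13.4
position [0.5971 0.2929 0.2243]
eef_rot [144.9616   2.8684 101.5436]
wrist_force [ 0.3393 -0.0481  0.3737]
opening 0.0307
qpos [ 18.4235   4.7954 105.9846 -10.9812  35.0707  13.0364]
vel 0.07891692544755906
remaining (array([-0.0001,  0.001 ,  0.0004]), array([ 0.14, -0.02,  0.  ]))
```

View pics/both12o.png

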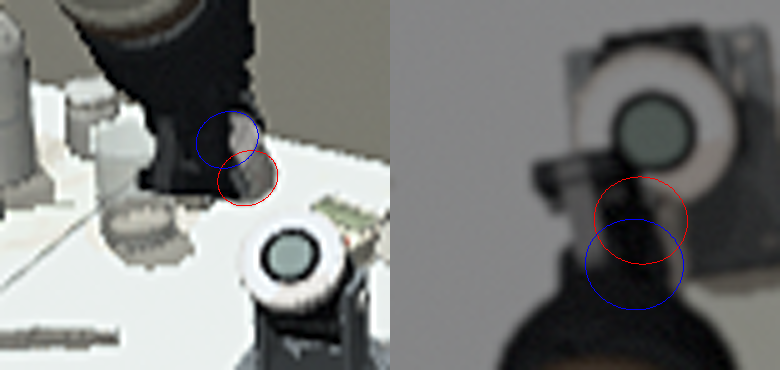

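View pics/scene12.png

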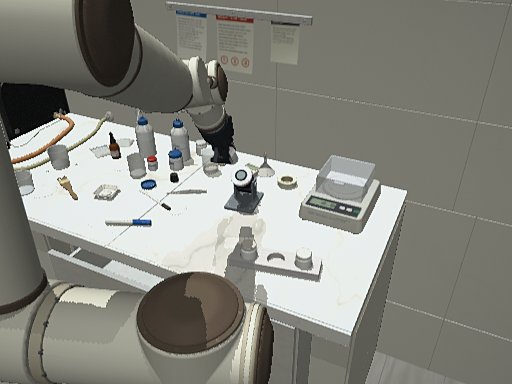

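The jar's visible side at crop (275,175) lies on the predicted outline, above the lens at (290,255). Both wide jars stand in the rack at (249,248) and (303,257), with the middle pocket empty. One last check of the placed jar's seating, then I hand in.

Run:
```python
from h import *
from plant import robot
for n,b in(("scene",(-.0011,-.0018)),("top",(.0011,.0018))):
    W=world(load(n+"12.npz"))
    for nm,c in(("placed",(.5004,.0358)),("other",(.4726,.1732))):
        m=(np.hypot(W[...,0]-c[0]-b[0],W[...,1]-c[1]-b[1])<.016)&(W[...,2]>.045)&(W[...,2]<.07);P=W[m]
        A=np.c_[P[:,:2]-P[:,:2].mean(0),np.ones(len(P))];k=np.linalg.lstsq(A,P[:,2],rcond=None)[0]
        print(n,nm,len(P),"top z",k[2].round(4),"tilt deg",np.degrees(np.hypot(*k[:2])).round(1),P.mean(0).round(4))
robot.finish_job()
```

```text
scene placed 101 top z 0.0522 tilt deg 4.3 [0.4982 0.033  0.0522]
scene other 86 top z 0.0524 tilt deg 0.8 [0.4707 0.1712 0.0524]
top placed 202 top z 0.0523 tilt deg 0.6 [0.5014 0.0378 0.0523]
top other 203 top z 0.0521 tilt deg 1.9 [0.4738 0.1751 0.0521]
the job is handed in; nothing more can be done
```

The inspected wide jar is back in the vacant end pocket and released. The slim jar is now held still in front of the camera, base towards the lens, and the job was handed in at about 13.5 s.

- **Placed jar:** it met the pocket floor at the expected height with about 7 N. Its top reads 52.2–52.3 mm, level with the other wide jar (52.1–52.4 mm; nominal 53). Tilt from the top camera is 0.6°. The scene camera read 4.3°, but on few, noisy points; I put more weight on the level heights and the pictures.
- **Slim jar:** by the arm's readings, the base centre is about 1 mm from the focus point and within about 0.2° of square to the estimated lens axis. Its visible side matches the predicted outline in both pictures. The base itself cannot be seen by either camera, so its position is inferred from the arm pose and the grasp height.
- **Disagreements:** the two cameras differ by about 2 mm in x and 3.5 mm in y. I used their average, which fitted where the jar went into the pocket. The camera's yaw estimates ran from 6.5° to 9.5°; I used 7.4°.
- **Rest of the scene:** the other wide jar stayed in its pocket. The arm came no nearer the camera than the presenting pose, and the wrist force at the end of each move was at most about 8 N.

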